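Pull the dish rack's cutlery arm out by one hole

ROBOT

A 7-joint arm with a two-finger parallel gripper is mounted at the origin on the work surface. World frame = base frame: x ahead of the robot, y to its left, z up, the work surface at z = 0. Lengths are in m, angles in rad, forces in N, time in s.
With the tool pointing down it reaches from about 0.425 to 0.875 m from the base axis. Payload 8.4 kg.
Tool frame: the origin (TCP) lies on the centre line of the jaws, within the pads' length; the fingertips stand 17 mm ahead of it and the grasp point (between the pads) lies 2 mm behind it; z points along the fingers, y is the line along which they close (so a half turn about z gives the same grasp; the last joint's range is limited). The gripper opens to 87 mm and grips with 3 to 60 N. Pads are 19 mm wide; open, the fingers measure 117 mm over their backs; the gripper's body (75 mm by 190 mm) begins 51 mm behind the grasp point.
Start: joints at [1.234, 0.333, 0.04, 1.465, -0.013, 1.343, -0.059], TCP at [0.153, -0.632, 0.24] pointing down, gripper open.
Joint ranges: [-2.58, 2.58], [-0.38, 2.09], [-1.3, 1.39], [0.25, 2.4], [-1.5, 4.64], [0.08, 2.09], [-2.65, 2.65]. Speed limits (rad/s): [2.22, 2.22, 2.79, 2.79, 3.14, 3.14, 3.14].

INTERFACE

Orientations are given as a unit quaternion [w, x, y, z].
In Python, from cell import ctrl gives the robot as it stands. The module is installed in compiled form; this text tells all that it offers.
- The arm moves only by the shell command python3 -m creep [OPENING] [FORCE], which reads ROWS from standard input. ROWS is a JSON list that holds a single list of rows (three levels of brackets), with 1 to 20 rows, each of 6 numbers: dx, dy, dz in parts of the range, where 1.0 means 0.8 m, then a rotation vector rx, ry, rz in fractions of the full range, 1 being 360 degrees; each row is the pose to reach, as a shift and turn from the pose commanded when the command began, along the tool's axes at that moment; what a row does not reach only later rows make up. A row lasts 1/10 s, in which the tool goes at most 0.05 m and 0.15 rad, less where a joint would pass 70% of its speed; a pose out of reach is approached as far as the arm can. OPENING is the finger opening in m, set as the command begins (- or left out keeps the last). The fingers move at their own pace and stop on an object; FORCE is the grip in N (left out, the last holds). Time passes only in rows, so rows that do not move let the fingers close. It prints the time, the measured TCP pose, the force, the opening and the grip force at its end. Shift and turn numbers lie between -1 and 1, and a call with a number outside is refused. Input that does not fit is refused with a message, and nothing moves.
- ctrl.read_state(): the state, without advancing time (a new reading comes with each control period).
- ctrl.snapshot(name): name is "scene" or "top" or "wrist"; returns the picture (384x512x3 uint8, red, green, blue); there is no depth.
- ctrl.camera_model(name): a dict with "mtx" (3x3 intrinsics, pixels), "eye" and "orientation" of the camera in the world; the wrist camera has in their place "hand_eye" (4x4, takes a point from camera to tool coordinates, whose origin is the TCP and whose axes are the flange's). Camera axes: x right, y down, z forward; pixel columns grow to the right and rows downward; lengths in m; the calibration is good to about 2 mm. A picture is of the moment at which its call begins: read the wrist's pose just before it. camera_model takes no time and is no camera call.
- ctrl.sign_off(): hands the job in; it is judged then, once.
The state is a dict: "clock": time; "joint_pos": joint angles; "qvel": joint speeds; "joint_torque": joint torques, N m; "ee_pos": TCP position; "tcp_rot": TCP orientation; "ft_force": force on the tool from outside, world axes, zero at the start; "moment": the same for the moment, N m; "width": finger opening in m; "gripper_force": force on a finger pad.
Only numpy, scipy, OpenCV 4.12 (cv2) and the standard library are available. Lean on these libraries where they do the work, as an engineer would, in place of code of your own. Each camera call takes 0.05 s, during which the arm holds its last target. There are 200 camera calls.

TASK

Extend the dish rack's pull-out arm to its next hole, so that its cutlery caddy hangs further out towards the sink: press the red spring button down flush, slide the arm outward over it, and stop when the button snaps up in the next hole, which is still out of sight in the white housing. Be gentle: do not force the button or the arm, and leave the mug, bowl and soap bottle where they stand.

Things in the scene. Friction and masses are not known exactly. Their poses are not given: they have to be found in the camera images.
- rack: White wire dish rack with plates, fixed to the counter. Origin on the counter (z = 0) straight under the red button; local z up. The arm pulls out level along local -y from a white housing (42 mm wide, top at z = 158 mm) that starts 20 mm from the origin on local +y; the frame (130 mm high, plates to 195 mm) starts at 150 mm. A rail inside the arm carries the button, which stays with the rack.
- pull_arm (a joint): How far the arm is slid out (rack's local -y), m: 0 at the start (up to 0.5 mm off), with the button in the first hole; 0.044 to 0.074, different each time and not visible, when the next hole reaches the button. Square steel tube 30 mm wide, flat top at z = 152 mm, wall 2 mm, holes 12 mm, about 1 mm of play in a hole. About 0.65 kg, slides with about 2.5 N of friction.
- button (a joint): Press of the red button, m: 0 up in a hole (6 mm proud), 0.006 flush with the arm's top, 0.008 under the arm's wall. Domed pin, 10 mm diameter; spring 3.6 N up, 7.2 N flush, 8.4 N under the wall. Up, it locks the arm; pressed about flush, its dome slips under the hole's edge when the arm is pushed outward with some 10 N. After about 6 mm of slide the wall holds it down by itself.
- button_top (a point): Top of the button's dome, 158 mm above the counter when up. When the button has snapped up in a hole it stops the arm dead: pushing on then only raises the force.
- ridge_top (a point): Middle of the top of the blue thumb ridge on the arm, z = 168 mm: a block 26 mm (local x) by 10 mm (local y), 16 mm high, on the arm's top, its middle 18 mm outward of the first hole's centre. A fingertip pressing the button can push against its near face (13 mm from the button's centre at the start); it can also be pinched across its 10 mm.
- mug: Blue mug, 76 mm in diameter, 90 mm high; origin under its centre. Bystander.
- bowl: White bowl, 110 mm in diameter, 50 mm high; origin under its centre. Bystander.
- soap: Green washing-up bottle, 60 mm in diameter, 190 mm high; origin under its centre. Bystander.
- caddy (a point): Middle of the rim of the grey cutlery caddy (85 x 75 x 110 mm, near side 130 mm outward of the first hole) hung on the arm's outer end; its cutlery stands up to about z = 215 mm. Moves with the arm.

How it is judged:
By the outcome, as a careful person would: the job done as asked, in the order asked, and still so for the second after the job is handed in, with the robot touching nothing.
It also fails if it takes over 48 s, if anything falls off the work surface, if the arm or the gripper's body presses on something with over 40 N, if the wrist force passes 120 N, or if a joint passes its speed limit or range.

## Working session

There is one attempt and no reset: what is moved stays moved. The work goes in short steps, Python scripts to look and compute and a shell command to move; the robot and the scene stay as the last step left them, time stands still between calls to the robot, and variables do not carry over. Pictures are saved under pics/ and viewed, at most 10 in all, crops included, and the job is handed in when it is done.

```bash
mkdir -p pics
python3 - <<'E'
from cell import ctrl
import cv2,numpy as np
s=ctrl.read_state();print({k:np.round(v,3).tolist() for k,v in s.items()})
for n in("scene","top","wrist"):
    m=ctrl.camera_model(n);print(n,{k:np.round(v,4).tolist() for k,v in m.items()})
    cv2.imwrite(f"pics/{n}0.png",ctrl.snapshot(n)[:,:,::-1])
E
```

```text
{'clock': 0.0, 'joint_pos': [1.234, 0.334, 0.04, 1.466, -0.013, 1.343, -0.059], 'qvel': [-0.0, 0.0, -0.002, 0.002, 0.0, -0.0, 0.001], 'joint_torque': [0.0, -65.635, 1.335, -40.38, -0.06, 0.045, 0.0], 'ee_pos': [0.153, -0.631, 0.239], 'tcp_rot': [-0.001, 0.993, 0.119, -0.0], 'ft_force': [0.247, 0.448, 0.192], 'moment': [0.012, 0.044, -0.02], 'gripper_force': 0.0, 'width': 0.087}
scene {'mtx': [[407.1732, 0.0, 250.8178], [0.0, 407.1732, 189.9596], [0.0, 0.0, 1.0]], 'eye': [1.0317, 0.5602, 0.6755], 'orientation': [-0.152, 0.3482, 0.84, -0.3874]}
top {'mtx': [[401.3935, 0.0, 251.7056], [0.0, 401.3935, 188.5777], [0.0, 0.0, 1.0]], 'eye': [0.4319, 0.109, 0.9542], 'orientation': [-0.0519, 0.7117, -0.6974, 0.0671]}
wrist {'mtx': [[274.3346, 0.0, 258.8364], [0.0, 274.3346, 187.0521], [0.0, 0.0, 1.0]], 'hand_eye': [[-0.0004, -0.9573, -0.289, 0.0794], [1.0, -0.0, -0.0011, 0.0004], [0.0011, -0.289, 0.9573, -0.1446], [0.0, 0.0, 0.0, 1.0]]}
```

View pics/scene0.png

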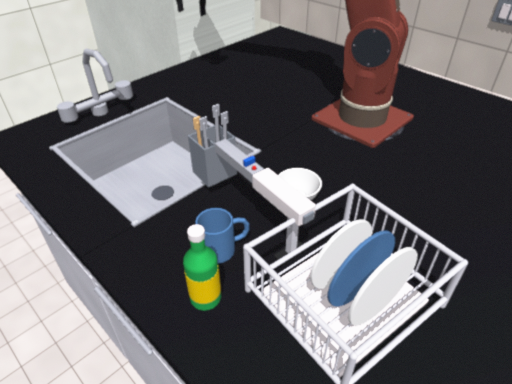

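View pics/top0.png

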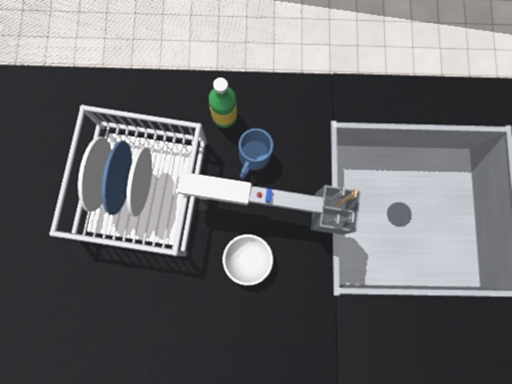

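The scene view shows the button at about (254,168) and the ridge at (249,160). In the top view the button is at about (260,195), the ridge at (269,196), and the arm points right towards the sink. Next I find their positions by colour.

```bash
cat > h.py <<'E'
import cv2,numpy as np
from cell import ctrl
from scipy.spatial.transform import Rotation as R
def rot(q): return R.from_quat(np.r_[q[1:],q[0]]).as_matrix()
def cam(n):
    m=ctrl.camera_model(n)
    if n!="wrist": return m["mtx"],rot(m["orientation"]),np.array(m["eye"])
    s=ctrl.read_state();T=np.array(m["hand_eye"]);A=rot(s["tcp_rot"])
    return m["mtx"],A@T[:3,:3],A@T[:3,3]+s["ee_pos"]
def onz(c,uv,z):
    K,Rm,e=c;d=Rm@np.linalg.solve(K,[uv[0],uv[1],1]);return e+d*(z-e[2])/d[2]
def blobs(im,col,box):
    x0,y0,x1,y1=box;i=im[y0:y1,x0:x1].astype(int);r,g,b=i[...,0],i[...,1],i[...,2]
    m=(r>1.6*g+15)&(r>1.6*b+15) if col=="r" else (b>1.7*r+20)&(b>1.3*g+20)
    n,l,st,c=cv2.connectedComponentsWithStats(m.astype(np.uint8))
    return [(int(st[k,4]),(c[k]+[x0,y0]).round(2)) for k in range(1,n) if st[k,4]>3]
E
python3 - <<'E'
from h import *
for n,box in(("scene",(230,145,275,185)),("top",(250,182,285,210))):
    im=cv2.imread(f"pics/{n}0.png")[:,:,::-1];c=cam(n)
    for col,z in(("r",.156),("b",.164)):
        for a,p in blobs(im,col,box): print(n,col,a,p,onz(c,p,z).round(4))
c=cam("top")
for p in((185,186),(250,191),(320,201)): print(p,onz(c,p,.155).round(4))
for nm,p,z in(("mug",(257,144),.09),("bowl",(248,260),.05),("soap",(221,86),.19)):print(nm,onz(c,p,z).round(3))
E
```

```text
scene r 14 [253.71 167.5 ] [0.5597 0.0804 0.156 ]
scene b 87 [249.26 160.37] [0.5562 0.0638 0.164 ]
top r 12 [259.  194.5] [0.5561 0.078  0.156 ]
top b 57 [268.3  194.63] [0.555  0.0598 0.164 ]
(185, 186) [0.5703 0.2274 0.155 ]
(250, 191) [0.563  0.0963 0.155 ]
(320, 201) [ 0.5457 -0.0454  0.155 ]
mug [0.68  0.082 0.09 ]
bowl [0.425 0.096 0.05 ]
soap [0.77  0.159 0.19 ]
```

```bash
cat >> h.py <<'E'
def goal(p,yaw):
    "shift and turn, in tool axes, to tool-down pose at p with tool x at yaw"
    s=ctrl.read_state();A=rot(s["tcp_rot"])
    c,n=np.cos(yaw),np.sin(yaw);B=np.array([[c,n,0],[n,-c,0],[0,0,-1.]])
    return (A.T@(np.array(p)-s["ee_pos"])).round(4),R.from_matrix(A.T@B).as_rotvec().round(4)
E
python3 - <<'E'
from h import *
c=cam("scene")
for p in((68,115),(100,112),(125,95)):print("faucet",onz(c,p,0).round(3))
print("tap top",onz(c,(90,55),.2).round(3))
print(goal([.557,.078,.28],np.deg2rad(85)))
E
```

```text
faucet [ 0.643 -0.697  0.   ]
faucet [ 0.56  -0.638  0.   ]
faucet [ 0.439 -0.681  0.   ]
tap top [ 0.554 -0.606  0.2  ]
(array([ 0.5597, -0.5943, -0.0404]), array([-1.2000e-03, -7.0000e-04, -1.2458e+00]))
```

The rows are not in the units I measure in: shifts go in shares of 0.8 m and turns go in shares of 360 degrees. I convert before sending: -0.594 m is -0.7425, 0.56 m is 0.7, -1.245 rad is -0.1981.

```bash
echo '[[[0, 0, -0.05, 0, 0, 0], [0.07, -0.0738, -0.05, 0, 0, -0.0191], [0.14, -0.1488, -0.05, 0, 0, -0.0398], [0.21, -0.2225, -0.05, 0, 0, -0.0589], [0.28, -0.2975, -0.05, 0, 0, -0.0796], [0.35, -0.3713, -0.05, 0, 0, -0.0987], [0.42, -0.4463, -0.05, 0, 0, -0.1194], [0.49, -0.52, -0.05, 0, 0, -0.1385], [0.56, -0.5938, -0.05, 0, 0, -0.1592], [0.63, -0.6688, -0.05, 0, 0, -0.1783], [0.7, -0.7425, -0.05, 0, 0, -0.1981], [0.7, -0.7425, -0.05, 0, 0, -0.1981], [0.7, -0.7425, -0.05, 0, 0, -0.1981], [0.7, -0.7425, -0.05, 0, 0, -0.1981], [0.7, -0.7425, -0.05, 0, 0, -0.1981], [0.7, -0.7425, -0.05, 0, 0, -0.1981], [0.7, -0.7425, -0.05, 0, 0, -0.1981], [0.7, -0.7425, -0.05, 0, 0, -0.1981], [0.7, -0.7425, -0.05, 0, 0, -0.1981], [0.7, -0.7425, -0.05, 0, 0, -0.1981]]]' | python3 -m creep 0 20
echo '[[[0, 0, 0, 0, 0, 0], [0, 0, 0, 0, 0, 0], [0, 0, 0, 0, 0, 0]]]' | python3 -m creep
python3 - <<'E'
from h import *
print(goal([.557,.078,.28],np.deg2rad(85)))
im=ctrl.snapshot("wrist");cv2.imwrite("pics/w1.png",im[:,:,::-1])
c=cam("wrist")
for col,z in(("r",.156),("b",.164)):
    for a,p in blobs(im,col,(0,0,512,384)): print(col,a,p,onz(c,p,z).round(4))
E
```

```text
clock: 2.15
ee_pos: [0.5572, 0.0771, 0.2791]
tcp_rot: [-0.0, 0.737, 0.675, -0.0]
ft_force: [0.2, 0.9, -0.7]
width: 0.0002
gripper_force: 0.0
clock: 2.45
ee_pos: [0.5573, 0.0764, 0.2798]
tcp_rot: [0.0, 0.738, 0.675, -0.0]
ft_force: [-1.0, -0.1, -0.1]
width: 0.0004
gripper_force: 0.0
(array([ 0.0016, -0.0005, -0.0002]), array([ 0.0004,  0.0006, -0.0025]))
r 63 [258.57 183.  ] [0.5573 0.0793 0.156 ]
r 4 [  1.  227.5] [0.2786 0.0547 0.156 ]
r 10 [  1.  233.3] [0.2762 0.0481 0.156 ]
b 520 [352.63 154.51] [0.6497 0.1017 0.164 ]
b 6 [307.83 135.5 ] [0.6077 0.1236 0.164 ]
b 53 [318.96 139.74] [0.618  0.1187 0.164 ]
b 14 [333.79 172.57] [0.6315 0.0855 0.164 ]
b 287 [257.71 202.41] [0.5548 0.0614 0.164 ]
```

View pics/w1.png

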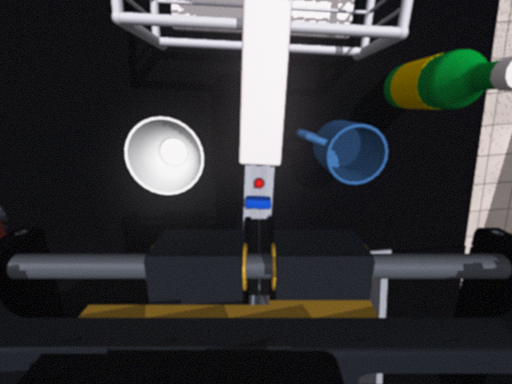

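The wrist view shows the button at (259,183), the ridge at (258,202), and the housing end at row 163 with its sides running up the picture. I get the yaw from the housing edges.

Run:
```python
from h import *
im=cv2.imread("pics/w1.png");c=cam("wrist")
L=[];Rr=[]
for v in range(60,160,4):
    w=im[v].min(1)>170;l=r=262
    while w[l-1]:l-=1
    while w[r+1]:r+=1
    L.append(onz(c,(l-.5,v),.158));Rr.append(onz(c,(r+.5,v),.158))
for P in(L,Rr,(np.array(L)+Rr)/2):
    P=np.array(P);f=np.polyfit(P[:,1],P[:,0],1);print("dx/dy",f[0],"x at y=.079",np.polyval(f,.079),P[0].round(3),P[-1].round(3))
u=[np.argmin(abs(np.diff(im[150:180,x].min(1).astype(int)))) for x in(250,)]
print(im[156:172,250].min(1),onz(c,(260,163.5),.158))
```

```text
dx/dy 0.13783673781431469 x at y=.079 0.5367204125831838 [0.552 0.195 0.158] [0.541 0.109 0.158]
dx/dy 0.13917334765279923 x at y=.079 0.5776371754780714 [0.593 0.191 0.158] [0.581 0.105 0.158]
dx/dy 0.13850922265439516 x at y=.079 0.5571772737482736 [0.573 0.193 0.158] [0.561 0.107 0.158]
[241 240 241 241 241 240 233 210 177 164 180 187 187 188 189 189] [0.56053197 0.09971216 0.158     ]
```

Run:
```python
from h import *
print(goal([.5572,.0779,.183],np.arctan2(1,.1385)))
```

```text
(array([ 0.0013, -0.0003,  0.0968]), array([0.0005, 0.0004, 0.0482]))
```

Scaled: 0.097 m is 0.1213, 0.085 m is 0.1063, 0.05 rad is 0.008.

```bash
echo '[[[0.0013, 0, 0.0375, 0, 0, 0.0032], [0.0013, 0, 0.075, 0, 0, 0.008], [0.0013, 0, 0.1063, 0, 0, 0.008], [0.0013, 0, 0.1213, 0, 0, 0.008], [0.0013, 0, 0.1213, 0, 0, 0.008], [0.0013, 0, 0.1213, 0, 0, 0.008], [0.0013, 0, 0.1213, 0, 0, 0.008]]]' | python3 -m creep
python3 - <<'E'
from h import *
for i in range(4):
    print(goal([.5572,.0779,.183],np.arctan2(1,.1385)), ctrl.read_state()["ft_force"])
    im=ctrl.snapshot("wrist")
cv2.imwrite("pics/w2.png",cv2.resize(im[150:384,180:340],None,fx=3.4,fy=2.5)[:,:,::-1])
c=cam("wrist")
for col,z in(("r",.156),("b",.164)):
    for a,p in blobs(im,col,(200,0,310,384)): print(col,a,p,onz(c,p,z).round(4))
E
```

```text
clock: 3.2
ee_pos: [0.5584, 0.0787, 0.1841]
tcp_rot: [0.001, 0.754, 0.657, 0.001]
ft_force: [0.3, 0.8, 0.1]
width: 0.0006
gripper_force: 0.0
(array([-0.001 , -0.001 ,  0.0011]), array([ 0.0021, -0.0006, -0.0005])) [0.25150323 0.78721388 0.09521573]
(array([-0.0009, -0.0009,  0.001 ]), array([ 0.002 , -0.0005, -0.0004])) [0.73744787 0.34336034 0.15391816]
(array([-0.0009, -0.0008,  0.0008]), array([ 0.0018, -0.0003, -0.0005])) [ 0.39633392 -0.17723166  0.41683858]
(array([-0.0008, -0.0007,  0.0005]), array([ 0.0015, -0.0003, -0.0005])) [-0.05100144 -0.42335043 -0.27028135]
r 7 [257.43 217.86] [0.5577 0.0843 0.156 ]
```

View pics/w2.png

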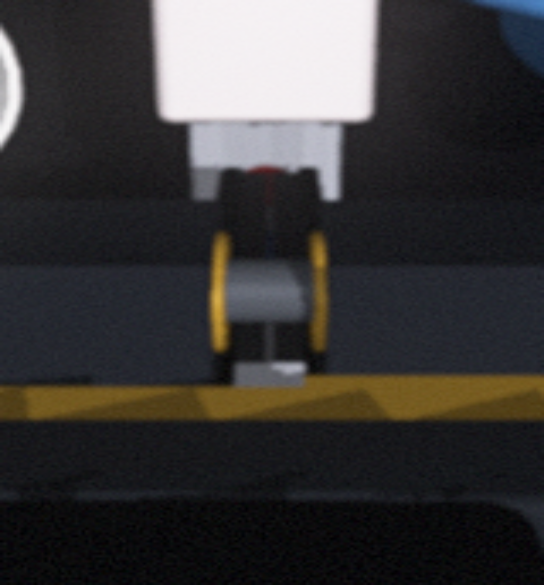

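The closed fingertip sits centred over the button, with only a sliver of red visible beyond it at about row 170 of the crop. Now I press down gradually.

Scaled: 0.011 m is 0.0138, 0.01 m is 0.0125.

```bash
echo '[[[0, 0, 0.005, 0, 0, 0], [0, 0, 0.01, 0, 0, 0], [0, 0, 0.0125, 0, 0, 0], [0, 0, 0.0138, 0, 0, 0], [0, 0, 0.0138, 0, 0, 0], [0, 0, 0.0138, 0, 0, 0], [0, 0, 0.0138, 0, 0, 0]]]' | python3 -m creep; echo '[[[0, 0, 0.0013, 0, 0, 0], [0, 0, 0.0025, 0, 0, 0], [0, 0, 0.0025, 0, 0, 0], [0, 0, 0.0025, 0, 0, 0]]]' | python3 -m creep
```

```text
clock: 4.1
ee_pos: [0.5577, 0.0785, 0.172]
tcp_rot: [0.0, 0.754, 0.657, 0.0]
ft_force: [-1.2, -0.6, 5.8]
width: 0.0006
gripper_force: 2.6
clock: 4.5
ee_pos: [0.5577, 0.0785, 0.1701]
tcp_rot: [0.0, 0.754, 0.657, 0.0]
ft_force: [-0.9, -0.1, 6.2]
width: 0.0007
gripper_force: 3.1
```

Scaled: 0.001 m is 0.0013.

```bash
echo '[[[0, 0, 0.0013, 0, 0, 0], [0, 0, 0.0013, 0, 0, 0], [0, 0, 0.0013, 0, 0, 0]]]' | python3 -m creep; echo '[[[-0.0013, 0, 0, 0, 0, 0], [-0.0025, 0, 0, 0, 0, 0], [-0.0038, 0, 0, 0, 0, 0], [-0.0038, 0, 0, 0, 0, 0], [-0.0038, 0, 0, 0, 0, 0]]]' | python3 -m creep
```

```text
clock: 4.8
ee_pos: [0.5578, 0.0786, 0.1695]
tcp_rot: [0.0, 0.754, 0.657, 0.0]
ft_force: [-1.8, -0.4, 10.6]
width: 0.0004
gripper_force: 5.0
clock: 5.3
ee_pos: [0.5576, 0.0771, 0.1695]
tcp_rot: [-0.0, 0.754, 0.657, 0.001]
ft_force: [0.3, 4.2, 6.4]
width: 0.0005
gripper_force: 3.7
```

Scaled: -0.002 m is -0.0025, -0.001 m is -0.0013.

```bash
echo '[[[-0.0013, 0, 0, 0, 0, 0], [-0.0025, 0, 0, 0, 0, 0], [-0.0025, 0, 0, 0, 0, 0], [-0.0025, 0, 0, 0, 0, 0]]]' | python3 -m creep; echo '[[[-0.0013, 0, 0, 0, 0, 0], [-0.0013, 0, 0, 0, 0, 0], [-0.0013, 0, 0, 0, 0, 0]]]' | python3 -m creep
```

```text
clock: 5.7
ee_pos: [0.5575, 0.0757, 0.1696]
tcp_rot: [-0.0, 0.754, 0.657, 0.002]
ft_force: [0.7, 6.5, 7.0]
width: 0.0006
gripper_force: 4.4
clock: 6.0
ee_pos: [0.5574, 0.0748, 0.1696]
tcp_rot: [-0.0, 0.754, 0.657, 0.002]
ft_force: [1.2, 6.4, 6.6]
width: 0.0004
gripper_force: 4.5
```

Scaled: -0.001 m is -0.0013, 0.0005 m is 0.0006.

```bash
echo '[[[0, 0, 0.0006, 0, 0, 0], [-0.0013, 0, 0.0006, 0, 0, 0], [-0.0013, 0, 0.0006, 0, 0, 0], [-0.0013, 0, 0.0006, 0, 0, 0]]]' | python3 -m creep; echo '[[[-0.0013, 0, 0, 0, 0, 0], [-0.0013, 0, 0, 0, 0, 0], [-0.0013, 0, 0, 0, 0, 0]]]' | python3 -m creep
```

```text
clock: 6.4
ee_pos: [0.5573, 0.0742, 0.1695]
tcp_rot: [-0.0, 0.754, 0.657, 0.002]
ft_force: [-0.2, 6.5, 9.7]
width: 0.0006
gripper_force: 6.3
clock: 6.7
ee_pos: [0.5572, 0.0734, 0.1695]
tcp_rot: [-0.0, 0.754, 0.657, 0.002]
ft_force: [0.3, 6.2, 9.5]
width: 0.0005
gripper_force: 6.3
```

Run:
```python
from h import *
for n,box in(("scene",(230,140,275,185)),("top",(250,182,290,210))):
    im=ctrl.snapshot(n);c=cam(n)
    for col,z in(("r",.156),("b",.164)):
        for a,p in blobs(im,col,box): print(n,col,a,p,onz(c,p,z).round(4))
    if n=="scene": cv2.imwrite("pics/s2.png",cv2.resize(im[110:230,180:340],None,fx=5,fy=5)[:,:,::-1])
```

```text
scene b 24 [244.33 161.83] [0.567 0.06  0.164]
```

View pics/s2.png

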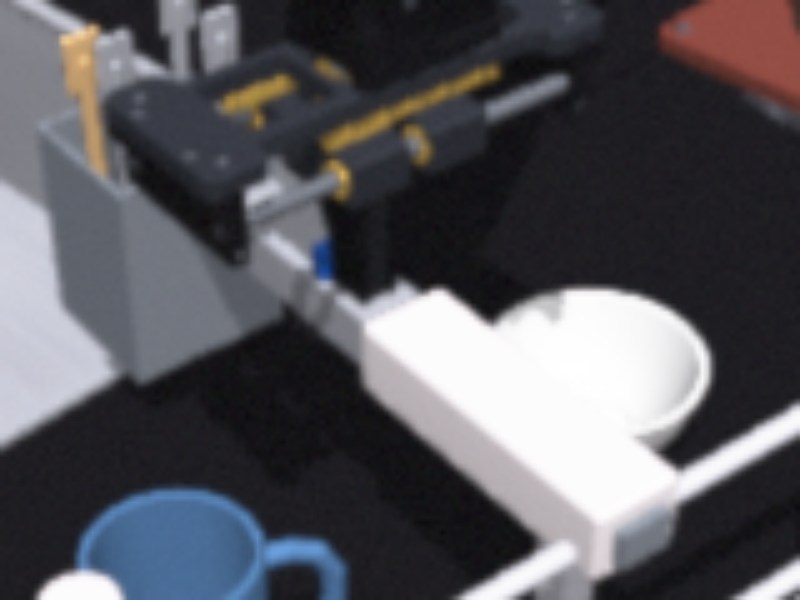

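The scene crop shows the tip behind the blue ridge (visible end at about crop 323,262), and I can't tell whether the ridge has moved. I compare the ridge's left edge before and now.

Run:
```python
from h import *
a=cv2.imread("pics/scene0.png")[:,:,::-1];b=ctrl.snapshot("scene")
for im in(a,b):
    i=im[150:175,238:262].astype(int);m=(i[...,2]>1.7*i[...,0]+20)
    print("\n".join("".join("#" if v else "." for v in r) for r in m),"\n")
print((cam("scene")[1].T@np.array([-.137,-.9905,0])).round(2))
c=cam("scene")
K,Rm,e=c
for s in(0,.004,.008):
    q=Rm.T@(np.array([.5677-.137*s,.0602-.99*s,.160])-e);print(s,(K@q/q[2]).round(2))
```

```text
........................
........................
........................
........................
........................
........................
.............####.......
..........########......
........##########......
......############......
......############......
......###########.......
......###########.......
......#########.........
......######............
......####..............
........................
........................
........................
........................
........................
........................
........................
........................
........................ 

........................
........................
........................
........................
........................
........................
........................
........................
.......#................
.....####...............
.....####...............
.....####...............
.....####...............
.....####...............
.....####...............
......##................
........................
........................
........................
........................
........................
........................
........................
........................
........................ 

[-0.6  -0.52  0.61]
0 [244.19 163.55   1.  ]
0.004 [243.07 162.64   1.  ]
0.008 [241.96 161.73   1.  ]
```

Scaled: -0.003 m is -0.0038, -0.002 m is -0.0025.

```bash
echo '[[[-0.0013, 0, 0, 0, 0, 0], [-0.0025, 0, 0, 0, 0, 0], [-0.0038, 0, 0, 0, 0, 0], [-0.0038, 0, 0, 0, 0, 0]]]' | python3 -m creep; echo '[[[-0.0013, 0, 0, 0, 0, 0], [-0.0025, 0, 0, 0, 0, 0], [-0.0025, 0, 0, 0, 0, 0], [-0.0025, 0, 0, 0, 0, 0]]]' | python3 -m creep
```

```text
clock: 7.25
ee_pos: [0.557, 0.0721, 0.1695]
tcp_rot: [-0.001, 0.753, 0.658, 0.003]
ft_force: [0.6, 11.3, 6.9]
width: 0.0007
gripper_force: 7.5
clock: 7.65
ee_pos: [0.5566, 0.0689, 0.1694]
tcp_rot: [-0.0, 0.753, 0.658, 0.002]
ft_force: [-0.8, 6.6, 8.7]
width: 0.0006
gripper_force: 6.1
```

The force peaked at 11 N and then dropped, so the dome has slipped under. I continue.

Scaled: -0.004 m is -0.005, -0.003 m is -0.0038.

```bash
echo '[[[-0.0013, 0, 0, 0, 0, 0], [-0.0025, 0, 0, 0, 0, 0], [-0.0038, 0, 0, 0, 0, 0], [-0.005, 0, 0, 0, 0, 0], [-0.005, 0, 0, 0, 0, 0]]]' | python3 -m creep; echo '[[[-0.0013, 0, 0, 0, 0, 0], [-0.0025, 0, 0, 0, 0, 0], [-0.0038, 0, 0, 0, 0, 0], [-0.0038, 0, 0, 0, 0, 0]]]' | python3 -m creep
```

```text
clock: 8.15
ee_pos: [0.5559, 0.0637, 0.1694]
tcp_rot: [-0.0, 0.754, 0.657, 0.002]
ft_force: [-1.6, 3.7, 10.9]
width: 0.0006
gripper_force: 5.8
clock: 8.55
ee_pos: [0.5555, 0.0607, 0.1694]
tcp_rot: [-0.0, 0.754, 0.657, 0.002]
ft_force: [-1.6, 3.5, 11.0]
width: 0.0009
gripper_force: 5.9
```

Scaled: -0.02 m is -0.025, -0.017 m is -0.0213.

```bash
echo '[[[0, 0, -0.0013, 0, 0, 0], [0, 0, -0.0038, 0, 0, 0], [-0.0025, 0, -0.0038, 0, 0, 0], [-0.0063, 0, -0.0038, 0, 0, 0], [-0.01, 0, -0.0038, 0, 0, 0], [-0.0138, 0, -0.0038, 0, 0, 0], [-0.0175, 0, -0.0038, 0, 0, 0], [-0.0213, 0, -0.0038, 0, 0, 0], [-0.025, 0, -0.0038, 0, 0, 0], [-0.025, 0, -0.0038, 0, 0, 0], [-0.025, 0, -0.0038, 0, 0, 0]]]' | python3 -m creep
```

```text
clock: 9.65
ee_pos: [0.5519, 0.0395, 0.171]
tcp_rot: [-0.0, 0.754, 0.657, 0.0]
ft_force: [-1.0, 2.9, 1.7]
width: 0.0008
gripper_force: 1.7
```

Scaled: -0.004 m is -0.005, -0.003 m is -0.0038.

```bash
for i in 1 2; do echo '[[[-0.0013, 0, 0, 0, 0, 0], [-0.0025, 0, 0, 0, 0, 0], [-0.0038, 0, 0, 0, 0, 0], [-0.005, 0, 0, 0, 0, 0], [-0.005, 0, 0, 0, 0, 0]]]' | python3 -m creep | grep -E 'clock|ee_pos|ft'; done
```

```text
clock: 10.15
ee_pos: [0.5514, 0.0337, 0.1709]
ft_force: [-0.5, 0.5, -0.1]
clock: 10.65
ee_pos: [0.5509, 0.031, 0.171]
ft_force: [1.6, 1.6, -1.3]
```

Scaled: -0.003 m is -0.0038, -0.002 m is -0.0025.

```bash
echo '[[[-0.0013, 0, 0, 0, 0, 0], [-0.0025, 0, 0, 0, 0, 0], [-0.0038, 0, 0, 0, 0, 0], [-0.0038, 0, 0, 0, 0, 0]]]' | python3 -m creep | grep -E 'clock|ee_pos|ft'
```

```text
clock: 11.05
ee_pos: [0.5508, 0.0301, 0.1712]
ft_force: [3.3, 8.4, -3.9]
```

Force is rising with no movement. I check whether the button has popped up.

Run:
```python
from h import *
im=ctrl.snapshot("wrist");c=cam("wrist");print(ctrl.read_state()["ft_force"])
for a,p in blobs(im,"r",(200,0,310,384)): print(a,p,onz(c,p,.156).round(4))
b=ctrl.snapshot("scene")
w=cv2.resize(im[120:300,170:350],(400,400));s=cv2.resize(b[100:220,170:290],(400,400))
cv2.imwrite("pics/c3.png",np.hstack([w,s])[:,:,::-1])
```

```text
[ 2.49254051  8.60933641 -4.20387703]
192 [258.55 158.47] [0.5572 0.0784 0.156 ]
```

View pics/c3.png

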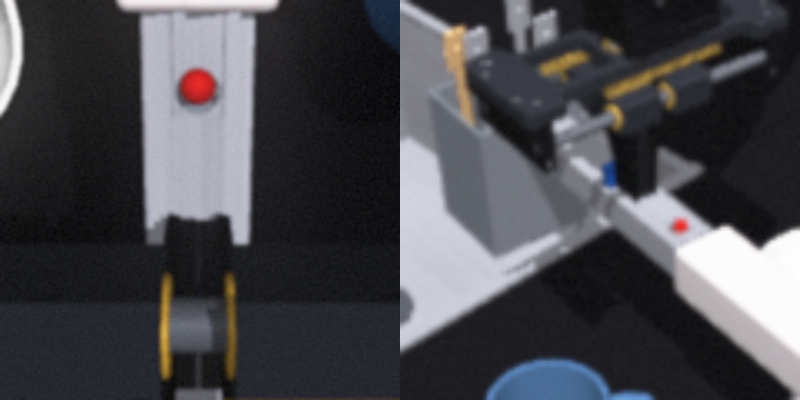

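The button is up in its new hole: a full red dome at crop (197,86) and also visible in the scene view. I back off and lift clear.

Scaled: -0.11 m is -0.1375, -0.07 m is -0.0875.

```bash
echo '[[[0.0038, 0, 0, 0, 0, 0], [0.01, 0, 0, 0, 0, 0], [0.0125, 0, -0.0063, 0, 0, 0], [0.0125, 0, -0.0375, 0, 0, 0], [0.0125, 0, -0.0875, 0, 0, 0], [0.0125, 0, -0.1375, 0, 0, 0], [0.0125, 0, -0.1375, 0, 0, 0], [0.0125, 0, -0.1375, 0, 0, 0], [0.0125, 0, -0.1375, 0, 0, 0], [0.0125, 0, -0.1375, 0, 0, 0]]]' | python3 -m creep
python3 - <<'E'
from h import *
im=ctrl.snapshot("wrist");c=cam("wrist")
for col,z in(("r",.156),("b",.164)):
    for a,p in blobs(im,col,(220,120,300,384)): print(col,a,p,onz(c,p,z).round(4))
im=ctrl.snapshot("top");cv2.imwrite("pics/t4.png",im[:,:,::-1])
cv2.imwrite("pics/s4.png",ctrl.snapshot("scene")[:,:,::-1])
E
```

```text
clock: 12.15
ee_pos: [0.5513, 0.0376, 0.28]
tcp_rot: [-0.001, 0.754, 0.657, -0.001]
ft_force: [0.5, 1.6, 0.4]
width: 0.0005
gripper_force: 0.0
r 66 [259.27 145.11] [0.5571 0.0784 0.156 ]
b 293 [259.2  208.54] [0.5484 0.0159 0.164 ]
```

View pics/s4.png

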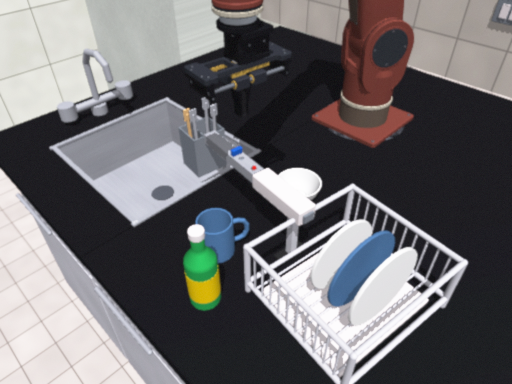

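The arm has travelled about 45 mm. The ridge is now 63 mm from the button, the button is up, and the mug, bowl and soap haven't moved. The gripper is clear.

```bash
python3 -c "
from cell import ctrl
print(ctrl.sign_off())"
```

```text
the job is handed in; nothing more can be done
None
```

The rack's arm is slid out about 45 mm to its next hole with the red button up in it; the mug, bowl and soap bottle look unmoved, the gripper is clear, and the job was handed in at about 12 s.

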